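# Zero the thumbwheel tally counter

## Task

Set the two-wheel tally counter to zero for the next batch: with a fingertip, gently flick each thumbwheel counter-clockwise (seen from above) click by click until its long tooth points at the steel pointer beyond that wheel, and do not let either wheel run past its pointer. Do not lift the counter or shove it along, and leave the things round it where they are.

Things in the scene. Friction and masses are not known exactly. Their poses are not given: they have to be found in the camera images.
- tally_counter: The two-wheel tally counter: flat dark case 138 (x) x 228 (y) x 30 mm high, about 1.6 kg, standing loose on rubber feet. Origin at the centre of its underside, z up, its x axis points from its front edge (robot side) to the pointers. Two flat white thumbwheels lie on top and turn about upright axes.
- left_axis (a point): Point on the upright axis of the left (+y) wheel at half the height of its teeth, 44 mm above the worktop; axes as the counter's. Each wheel: hub 44 mm in diameter, six straight teeth 60 degrees apart, 8 mm wide with round ends, reaching 40 mm from the axis (the long index tooth 50 mm), 16 mm high: 36 to 52 mm above the worktop, their undersides 6 mm above the case top.
- right_axis (a point): The same for the right (-y) wheel, 115 mm from the left one. Each hub has a central cap that reaches 55 mm above the worktop.
- left_index (a point): Tip of the left wheel's long index tooth (50 mm from the axis, half-way up); this tooth ends in a round head 12 mm across and has a rib along its top, up to 56 mm above the worktop.
- right_index (a point): The same for the right wheel.
- left_pointer (a point): Tip of the fixed steel pointer that stands on the case beyond the left wheel (about 19 x 16 x 18 mm, wedge edge to the wheel, 54 mm from the axis along the counter's x). At zero the index tooth points at it.
- right_pointer (a point): The same for the right wheel.
- left_wheel (a joint): Angle of the left wheel, rad: 0 with the index tooth at its pointer, growing counter-clockwise seen from above (teeth on the robot's side then move right, -y). Rests at a click every 60 degrees (1.047 rad), so teeth stand at 0, 60, 120.. degrees from the counter's x axis. Starts one, two or three clicks below zero (-1.05, -2.09 or -3.14), now and then stuck half-way between two of these.
- right_wheel (a joint): The same for the right wheel. Both wheels have a sprung click stop that resists with about 1 to 2 N at the teeth: pushed just over half-way (30 degrees) a wheel snaps on to the next click by itself and stays there; pushed less, it springs back.
- reagent_1: Bystander: small white dropper bottle, 28 x 28 x 64 mm, behind the counter; origin at its foot.
- reagent_2: Bystander: brown dropper bottle with a green cap, 28 x 28 x 69 mm, right of the counter; origin at its foot.
- cell_a: Bystander: clear square sample cell, 28 x 28 x 66 mm, left of the counter; origin at its foot.
- bench_timer: Bystander: flat digital timer, 62 x 66 x 20 mm, left behind the counter; origin at its underside.
- screwdriver: Bystander: screwdriver with orange handle, 165 mm long, 25 mm thick, lying in front of the counter.
- funnel: Bystander: small white funnel standing on its rim, 61 x 61 x 58 mm, right behind the counter; origin at its underside.

How it is judged:
At the end, for the whole second after the job is handed in: Both wheels rest at their zero click (index tooth within 0.15 rad of its pointer, reached counter-clockwise and without passing it), the counter stands level within 25 mm of where it was, and no bystander has moved by more than 20 mm (value of joint left_wheel between -0.15 and 0.15 rad and velocity of joint left_wheel between -0.1 and 0.1 rad/s and value of joint right_wheel between -0.15 and 0.15 rad and velocity of joint right_wheel between -0.1 and 0.1 rad/s and distance of tally_counter from where it was at the start of the episode below 0.025 m and angle between tally_counter's own z axis and vertical below 0.05 rad and linear speed of tally_counter below 0.01 m/s and distance of each of reagent_1, reagent_2, cell_a, bench_timer, screwdriver, funnel from where it was at the start of the episode below 0.02 m); the robot touches nothing.
It fails at once if a wheel is run past zero (value of joint any of left_wheel, right_wheel above 0.6 rad).
It fails at once if the counter is lifted, tipped or shoved along (raised 10 mm, moved 25 mm or tilted 0.15 rad) (height (world z) of tally_counter above 0.01 m or distance of tally_counter from where it was at the start of the episode above 0.025 m or angle between tally_counter's own z axis and vertical above 0.15 rad).
It fails at once if the fingers bear on the counter with more than 25 N (contact force between the fingers and tally_counter above 25 N).
It fails at once if a bystander is moved by more than 20 mm (distance of any of reagent_1, reagent_2, cell_a, bench_timer, screwdriver, funnel from where it was at the start of the episode above 0.02 m).
It also fails if it takes over 72 s, if anything falls off the work surface, if the arm or the gripper's body presses on something with over 40 N, if the wrist force passes 120 N, or if a joint passes its speed limit or range.

## Robot

A 6-joint arm with a two-finger parallel gripper is mounted at the origin on a cart in front of the work surface, level with it; the furniture and walls round the work are solid. World frame = base frame: x ahead of the robot, y to its left, z up, the work surface at z = 0. Lengths are in m, angles in rad, forces in N, time in s.
With the tool pointing down it reaches from about 0.25 to 0.8 m from the base axis. Payload 8.5 kg.
Tool frame: the origin (TCP) lies midway between the tips of the shut fingers; the grasp point (between the pads) lies 19 mm behind it (grip_depth is the distance from the TCP to the grasp point, in m); z points along the fingers, y is the line along which they close (so a half turn about z gives the same grasp; the last joint's range is limited). The gripper opens to 85 mm and grips with 20 to 120 N. Pads are 22 mm wide; open, the fingers measure 114 mm over their backs; the gripper's body (76 mm by 85 mm) begins 54 mm behind the grasp point. The pads swing forward as they close: fully open they stand 13 mm farther back than shut.
Start: joints at [-1.123, 0.238, -0.013, 1.319, 0, 1.571], TCP at [0.227, -0.473, 0.231] pointing down, gripper open.
Joint ranges: [-2.66, 2.66], [-1.03, 1.9], [-1.14, 1.46], [-1.82, 2.27], [-1.45, 1.34], [-3.14, 3.14]. Speed limits (rad/s): [2.22, 2.22, 2.79, 3.14, 3.14, 3.14].

## Interface

Orientations are given as a unit quaternion [x, y, z, w].
In Python, from workcell import * gives the robot as it stands.
- The arm moves only by the tool step_arm, never from a script. Its argument "rows" is a list of rows, each an object of numbers: "tx", "ty", "tz": the shift along the tool's x, y, z scaled (see below); "wx", "wy", "wz": the turn, a rotation vector about the tool's x, y, z scaled (see below). In form: [{"tx": .., "ty": .., "tz": .., "wx": .., "wy": .., "wz": ..}, ...]. A call has exactly 8 rows; each row is the pose to reach, as a shift and turn from the pose commanded when the call began, along the tool's axes at that moment; what a row does not reach only later rows make up. The controller multiplies each number of a shift by 40 cm and each number of a turn by 90 degrees. A row lasts 1/8 s, in which the tool goes at most 62.5 mm and 10.7 degrees, less where a joint would pass 70% of its speed; a pose out of reach is approached as far as the arm can. A call with a number of a shift or a turn outside -1 to 1 is refused whole. A call with a gripper value outside its range is refused whole. "grip" is the closure, from -1 (fully open) to 1 (shut), set as the call begins (left out, the last holds). The fingers move at their own pace and stop on an object; the grip force is fixed at half the most. Time passes only in rows, so rows that repeat a pose let the fingers close, or fill a call up. It gives the time, the measured TCP pose, the force, the opening and the grip force at its end, in the units of the state.
- sense(): the state, without advancing time (a new reading comes with each control period).
- read_camera(name): name is "scene" or "top" or "wrist"; returns (picture, depth): 480x640x3 uint8, red, green, blue; 480x640 float32, m along the optical axis (not along the pixel's ray), 0 where there is no reading.
- camera_info(name): a dict with "camera_matrix" (3x3 intrinsics, pixels), "R" (3x3) and "t" (3): a world point X has camera coordinates R X + t. Camera axes: x right, y down, z forward; pixel columns grow to the right and rows downward; lengths in m; the calibration is good to about 2 mm. A picture is of the moment at which its call begins: read the wrist's pose just before it. camera_info takes no time and is no camera call; for the wrist camera it gives the pose at the moment of the call.
- finish_job(): hands the job in; it is judged then, once.
Trained networks look in the newest picture that a camera, given by its name, has taken for a name from the list of things; names that differ only in an ending like _2 or _b are one class to them, and where a whole thing is asked for, a point or a joint stands for the part that bears it (a point fixed in the world has none). Each returns a list of dicts, best first, with "confidence" (0 to 1); they miss things now and then, are a little off and sometimes report something else, mostly with a low value. They report only what shows in the picture. A call takes as long as a camera call.
- recognise(camera, thing): "extent" ([left, top, right, bottom] as shares, 0 to 1, of the picture: columns of its width, rows of its height, round what is visible of it).
- spot_point(camera, thing): "location" ([column, row] as shares, 0 to 1, of the picture: columns of its width, rows of its height: a listed point, or the origin of a listed thing).
The state is a dict: "clock": time; "qpos": joint angles; "qd": joint speeds; "effort": joint torques, N m; "ee_pos": TCP position; "tcp_rot": TCP orientation; "force": force on the tool from outside, world axes, zero at the start; "wrist_torque": the same for the moment, N m; "grip_width": opening from 0.0 (shut) to 1.0 (fully open); "grasp_force": force on a finger pad.
Only numpy, scipy, OpenCV 4.12 (cv2) and the standard library are available. Lean on these libraries where they do the work, as an engineer would, in place of code of your own. Each camera call takes 0.05 s, during which the arm holds its last target. There are 200 camera calls.

## Working session

There is one attempt and no reset: what is moved stays moved. The work goes in short steps, Python scripts to look and compute and a tool call to move; the robot and the scene stay as the last step left them, time stands still between calls to the robot, and variables do not carry over. Pictures are saved under pics/ and viewed, at most 10 in all, crops included, and the job is handed in when it is done.

Besides the shell and the picture viewer there is one more tool, called after "Emit:" by a JSON object that holds its "op" and its "data", one argument or row to a line. step_arm: Moves the arm, as the interface text tells. Shifts and turns lie within -1 to 1; 1 stands for 40 cm of shift or 90 degrees of turn. Its arguments: {"type":"object","properties":{"rows":{"type":"array","items":{"type":"object","properties":{"tx":{"type":"number"},"ty":{"type":"number"},"tz":{"type":"number"},"wx":{"type":"number"},"wy":{"type":"number"},"wz":{"type":"number"}}}},"grip":{"type":"number"}},"required":["rows"]}

```bash
ls; mkdir -p pics
cat > h.py <<'E'
from workcell import *
import numpy as np, cv2
from scipy.spatial.transform import Rotation as Ro
def ray(cam,uv,z):
    c=camera_info(cam);K=np.array(c["camera_matrix"]);R=np.array(c["R"]);t=np.array(c["t"])
    d=R.T@np.linalg.inv(K)@np.array([uv[0],uv[1],1]);o=-R.T@t
    return o+d*(z-o[2])/d[2]
def pix(cam,X):
    c=camera_info(cam);p=np.array(c["camera_matrix"])@(np.array(c["R"])@np.array(X)+np.array(c["t"]));return p[:2]/p[2]
def spot(cam,th,z):
    r=spot_point(cam,th)
    return [(round(a["confidence"],2),np.round(np.array(a["location"])*[640,480]),ray(cam,np.array(a["location"])*[640,480],z).round(4)[:2]) for a in r[:2]]
def save(cam,n,crop=None):
    p,d=read_camera(cam);p=p[...,::-1]
    if crop: p=cv2.resize(p[crop[1]:crop[3],crop[0]:crop[2]],None,fx=crop[4],fy=crop[4],interpolation=cv2.INTER_CUBIC)
    cv2.imwrite("pics/"+n,p);return d
E
python3 - <<'E'
from h import *
s=sense();print(s["clock"],s["ee_pos"],s["tcp_rot"],s["grip_width"])
save("top","a.png")
for n,z in [("left_axis",.044),("right_axis",.044),("left_index",.044),("right_index",.044),("left_pointer",.044),("right_pointer",.044),("tally_counter",0),("reagent_1",0),("reagent_2",0),("cell_a",0),("screwdriver",0.012),("funnel",0)]:
    print(n,spot("top",n,z))
E
```

```text
pics
0.0 [ 0.22711651 -0.47285455  0.23067581] [ 9.75041542e-01  2.22021300e-01 -1.63910046e-04 -7.12197066e-04] 0.9991886844722359
left_axis [(0.93, array([308., 243.]), array([0.5326, 0.0837])), (0.67, array([323., 297.]), array([0.4279, 0.0557]))]
right_axis [(0.85, array([360., 252.]), array([ 0.5157, -0.0192]))]
left_index [(0.81, array([330., 261.]), array([0.4974, 0.0402]))]
right_index [(0.8, array([385., 273.]), array([ 0.4731, -0.0684]))]
left_pointer [(0.56, array([314., 215.]), array([0.5882, 0.0715]))]
right_pointer [(0.59, array([370., 227.]), array([ 0.5646, -0.0399]))]
tally_counter [(0.9, array([336., 244.]), array([0.5333, 0.0267]))]
reagent_1 [(0.52, array([346., 203.]), array([0.618 , 0.0056]))]
reagent_2 [(0.52, array([346., 203.]), array([0.618 , 0.0056]))]
cell_a [(0.63, array([260., 236.]), array([0.551, 0.184]))]
screwdriver [(0.64, array([325., 298.]), array([0.4236, 0.0504])), (0.24, array([334., 243.]), array([0.5342, 0.0329]))]
funnel [(0.68, array([426., 221.]), array([ 0.5809, -0.1587])), (0.29, array([257., 238.]), array([0.5476, 0.1895]))]
```

View pics/a.png

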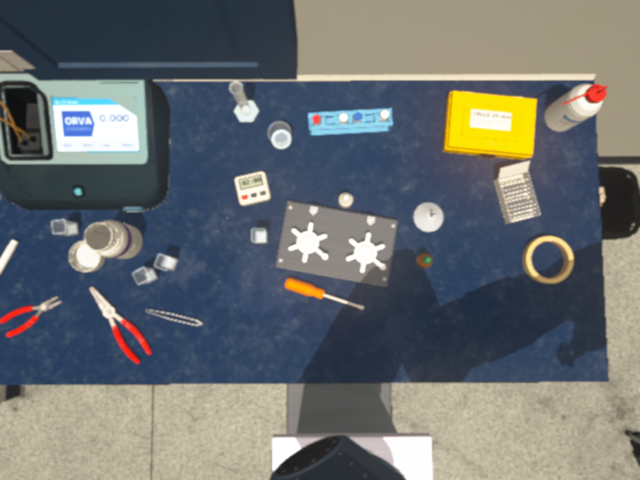

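The top view shows the counter at about (337,243), with wheels at (308,243) and (366,252). Its yaw is about -9°, and the screwdriver lies in front of it at (325,295). Next I'll bring the wrist camera over it.

```bash
cat >> h.py <<'E'
def cmd(p,yaw_y=None):
    """row numbers to reach TCP p, tool y at heading yaw_y (deg), tool pointing down"""
    s=sense();R=Ro.from_quat(s["tcp_rot"]);M=R.as_matrix()
    v=M.T@(np.array(p)-s["ee_pos"])/0.4
    w=np.zeros(3)
    if yaw_y is not None:
        a=np.radians(yaw_y);y=np.array([np.cos(a),np.sin(a),0]);z=np.array([0,0,-1.]);T=np.stack([np.cross(y,z),y,z],1)
        w=Ro.from_matrix(M.T@T).as_rotvec()/(np.pi/2)
    print("t",v.round(4),"w",w.round(4),"from",np.round(s["ee_pos"],4))
E
python3 - <<'E'
from h import *
s=sense();M=Ro.from_quat(s["tcp_rot"]).as_matrix();c=camera_info("wrist");R=np.array(c["R"]);o=-R.T@np.array(c["t"])
print("cam in tool",(M.T@(o-s["ee_pos"])).round(3),"axis",(M.T@R[2]).round(3))
cmd([.40,-.20,.25]);cmd([.46,.03,.25],-9)
E
```

```text
cam in tool [ 0.071  0.    -0.142] axis [-0.284  0.001  0.959]
t [ 0.6849 -0.4287 -0.0467] w [0. 0. 0.] from [ 0.2273 -0.4732  0.2313]
t [ 1.0691 -0.882  -0.0467] w [-1.000e-04 -0.000e+00 -6.149e-01] from [ 0.2273 -0.4732  0.2313]
```

Emit:
{"op": "step_arm", "data": {
  "rows": [
    {"tx":0.12,"ty":-0.1,"tz":-0.02,"wz":-0.07},
    {"tx":0.24,"ty":-0.2,"tz":-0.04,"wz":-0.15},
    {"tx":0.36,"ty":-0.3,"tz":-0.06,"wz":-0.23},
    {"tx":0.48,"ty":-0.4,"tz":-0.08,"wz":-0.31},
    {"tx":0.6,"ty":-0.5,"tz":-0.1,"wz":-0.39},
    {"tx":0.72,"ty":-0.6,"tz":-0.12,"wz":-0.47},
    {"tx":0.84,"ty":-0.7,"tz":-0.12,"wz":-0.55},
    {"tx":0.96,"ty":-0.8,"tz":-0.12,"wz":-0.615}
  ],
  "grip": 1
}}

```text
invalid input at $.rows[0]: expected keys tx, ty, tz, wx, wy, wz
```

Run:
```python
from h import *
cmd([.51,.06,.28],-9)
```

```text
t [ 1.2142 -0.8955 -0.1217] w [-1.000e-04 -0.000e+00 -6.149e-01] from [ 0.2273 -0.4732  0.2313]
```

Emit:
{"op": "step_arm", "data": {
  "rows": [
    {"tx":0.12,"ty":-0.09,"tz":-0.02,"wx":0,"wy":0,"wz":-0.07},
    {"tx":0.24,"ty":-0.18,"tz":-0.04,"wx":0,"wy":0,"wz":-0.15},
    {"tx":0.36,"ty":-0.27,"tz":-0.06,"wx":0,"wy":0,"wz":-0.23},
    {"tx":0.48,"ty":-0.36,"tz":-0.08,"wx":0,"wy":0,"wz":-0.31},
    {"tx":0.6,"ty":-0.45,"tz":-0.1,"wx":0,"wy":0,"wz":-0.39},
    {"tx":0.72,"ty":-0.54,"tz":-0.12,"wx":0,"wy":0,"wz":-0.47},
    {"tx":0.84,"ty":-0.63,"tz":-0.12,"wx":0,"wy":0,"wz":-0.55},
    {"tx":0.96,"ty":-0.72,"tz":-0.12,"wx":0,"wy":0,"wz":-0.615}
  ],
  "grip": 1
}}

```text
clock: 1.65
ee_pos: [0.4495, -0.0454, 0.2797]
tcp_rot: [0.759, 0.651, 0.0, 0.0]
force: [0.8, -1.1, 0.4]
grip_width: 0.003
grasp_force: 0.0
```

Run:
```python
from h import *
cmd([.51,.06,.28],-9)
```

```text
t [ 0.2835  0.1094 -0.0006] w [ 0.0007 -0.      0.0025] from [ 0.4495 -0.0454  0.2797]
```

Emit:
{"op": "step_arm", "data": {
  "rows": [
    {"tx":0.1,"ty":0.04,"tz":0,"wx":0,"wy":0,"wz":0},
    {"tx":0.2,"ty":0.08,"tz":0,"wx":0,"wy":0,"wz":0},
    {"tx":0.28,"ty":0.11,"tz":0,"wx":0,"wy":0,"wz":0},
    {"tx":0.28,"ty":0.11,"tz":0,"wx":0,"wy":0,"wz":0},
    {"tx":0.28,"ty":0.11,"tz":0,"wx":0,"wy":0,"wz":0},
    {"tx":0.28,"ty":0.11,"tz":0,"wx":0,"wy":0,"wz":0},
    {"tx":0.28,"ty":0.11,"tz":0,"wx":0,"wy":0,"wz":0},
    {"tx":0.28,"ty":0.11,"tz":0,"wx":0,"wy":0,"wz":0}
  ]
}}

```text
clock: 2.65
ee_pos: [0.5096, 0.0559, 0.2795]
tcp_rot: [0.761, 0.649, 0.0, 0.0]
force: [0.4, 0.3, -0.3]
grip_width: -0.002
grasp_force: 0.0
```

Run:
```python
from h import *
print(sense()["ee_pos"])
save("wrist","b.png")
for n in ["left_axis","right_axis","left_index","right_index","left_pointer","right_pointer"]:
    print(n,spot("wrist",n,.044))
```

```text
[0.50955983 0.05594182 0.2794969 ]
left_axis [(0.81, array([340., 166.]), array([0.5328, 0.0884]))]
right_axis [(0.69, array([337., 283.]), array([ 0.5126, -0.0276]))]
left_index [(0.89, array([318., 213.]), array([0.5052, 0.047 ]))]
right_index []
left_pointer []
right_pointer [(0.8, array([388., 288.]), array([ 0.564 , -0.0412])), (0.66, array([404., 168.]), array([0.5918, 0.0771]))]
```

View pics/b.png

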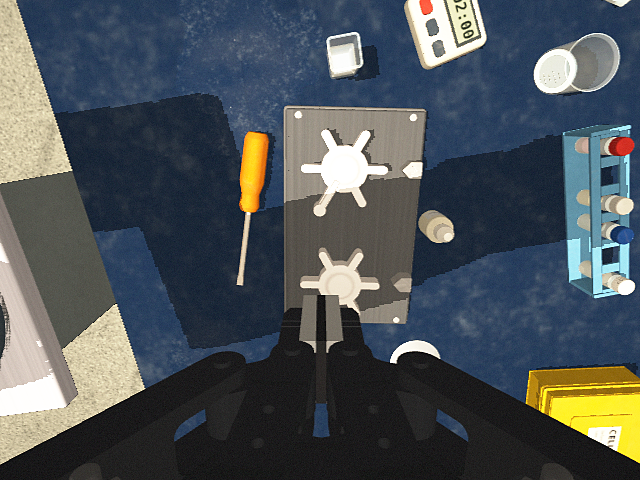

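The left wheel is at about (343,167), with its index head at (319,211), i.e. 240°, which is two clicks below zero. The right wheel is at about (338,284) and its index tooth is hidden by the gripper; the top view put that one at 240° too. I'll refine the axes and yaw from depth.

```bash
cat >> h.py <<'E'
def cloud(cam):
    p,d=read_camera(cam);c=camera_info(cam);K=np.array(c["camera_matrix"]);R=np.array(c["R"]);t=np.array(c["t"])
    v,u=np.nonzero(d>0);z=d[v,u];X=np.linalg.inv(K)@np.stack([u*z,v*z,z]);return (R.T@(X-t[:,None])).T
def wheel(P,c):
    c=np.array(c,float)
    Q=P[(P[:,2]>.046)&(P[:,2]<.062)][:,:2]
    for _ in range(20):
        q=Q[np.linalg.norm(Q-c,axis=1)<.026];c=q.mean(0)
    q=Q-c;r=np.hypot(*q.T);a=np.arctan2(q[:,1],q[:,0])
    k=(r>.028)&(r<.039);ph=np.degrees(np.angle(np.exp(6j*a[k]).mean()))/6
    l=(r>.043)&(r<.051);idx=np.degrees(np.angle(np.exp(1j*a[l]).mean())) if l.sum() else None
    return c.round(4),len(q),"phase",round(ph,1),"index",idx,l.sum()
E
python3 - <<'E'
from h import *
P=cloud("wrist")
for c in [(.5328,.0884),(.5126,-.0276)]: print(wheel(P,c))
T=P[(P[:,2]>.026)&(P[:,2]<.034)&(np.abs(P[:,0]-.52)<.12)&(np.abs(P[:,1]-.03)<.16)]
print(cv2.minAreaRect((T[:,:2]*1000).astype(np.float32)), np.median(T[:,2]))
P=cloud("top")
for c in [(.5328,.0884),(.5126,-.0276)]: print(wheel(P,c))
E
```

```text
(array([0.5353, 0.0864]), 13044, 'phase', np.float64(-10.4), 'index', np.float64(-130.00823353412324), np.int64(86))
(array([ 0.5167, -0.0227]), 13044, 'phase', np.float64(-9.6), 'index', None, np.int64(0))
((538.64892578125, 47.433990478515625), (181.879638671875, 284.1861877441406), 3.124114513397217) 0.02978836011324927
(array([nan, nan]), 7981, 'phase', np.float64(nan), 'index', None, np.int64(0))
(array([nan, nan]), 7981, 'phase', np.float64(nan), 'index', None, np.int64(0))h.py:33: RuntimeWarning: Mean of empty slice.
  q=Q[np.linalg.norm(Q-c,axis=1)<.026];c=q.mean(0)
  ret = um.true_divide(
h.py:35: RuntimeWarning: Mean of empty slice.
  k=(r>.028)&(r<.039);ph=np.degrees(np.angle(np.exp(6j*a[k]).mean()))/6
  ret = ret.dtype.type(ret / rcount)
```

Run:
```python
from h import *
cmd([.4959,.1106,.075],-10)
cmd([.4959,.1106,.041],-10)
cmd([.4901,.0781,.041],-10)
```

```text
t [ 0.1283 -0.0553  0.5107] w [-0.     -0.      0.0112] from [0.5097 0.0565 0.2793]
t [ 0.1282 -0.0553  0.5957] w [-0.     -0.      0.0112] from [0.5097 0.0565 0.2793]
t [ 0.0457 -0.0569  0.5957] w [-0.     -0.      0.0112] from [0.5097 0.0565 0.2793]
```

Emit:
{"op": "step_arm", "data": {
  "rows": [
    {"tx":0.06,"ty":-0.03,"tz":0.06,"wx":0,"wy":0,"wz":0.011},
    {"tx":0.128,"ty":-0.055,"tz":0.16,"wx":0,"wy":0,"wz":0.011},
    {"tx":0.128,"ty":-0.055,"tz":0.26,"wx":0,"wy":0,"wz":0.011},
    {"tx":0.128,"ty":-0.055,"tz":0.36,"wx":0,"wy":0,"wz":0.011},
    {"tx":0.128,"ty":-0.055,"tz":0.44,"wx":0,"wy":0,"wz":0.011},
    {"tx":0.128,"ty":-0.055,"tz":0.5,"wx":0,"wy":0,"wz":0.011},
    {"tx":0.128,"ty":-0.055,"tz":0.51,"wx":0,"wy":0,"wz":0.011},
    {"tx":0.128,"ty":-0.055,"tz":0.51,"wx":0,"wy":0,"wz":0.011}
  ]
}}

```text
clock: 4.1
ee_pos: [0.4962, 0.1105, 0.0758]
tcp_rot: [0.766, 0.643, 0.0, 0.0]
force: [0.5, -0.1, 0.7]
grip_width: -0.002
grasp_force: 0.0
```

Run:
```python
from h import *
cmd([.4959,.1106,.041],-10)
save("wrist","c.png")
P=cloud("wrist");print(wheel(P,(.5353,.0864)),wheel(P,(.5153,-.0269)))
P=[[.5353,.0864,.052],[.4959,.1106,.052],[.4959,.1106,.075]]
print([pix("wrist",p).round() for p in P])
```

```text
t [-0.     -0.0009  0.087 ] w [ 0.0001 -0.0001  0.0002] from [0.4962 0.1105 0.0758]
(array([0.5357, 0.0913]), 11748, 'phase', np.float64(-13.9), 'index', None, np.int64(0)) (array([nan, nan]), 11748, 'phase', np.float64(nan), 'index', None, np.int64(0))
[array([412., 324.]), array([320., 291.]), array([320., 314.])]h.py:33: RuntimeWarning: Mean of empty slice.
  q=Q[np.linalg.norm(Q-c,axis=1)<.026];c=q.mean(0)
  ret = um.true_divide(
h.py:35: RuntimeWarning: Mean of empty slice.
  k=(r>.028)&(r<.039);ph=np.degrees(np.angle(np.exp(6j*a[k]).mean()))/6
  ret = ret.dtype.type(ret / rcount)
```

View pics/c.png

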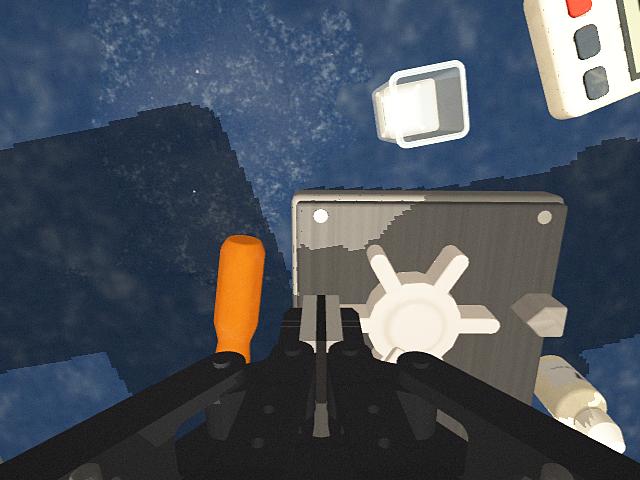

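The hub centre appears at (412,325) against a predicted (412,324), so the measurement holds. The shut fingertip sits in front-left of the wheel over the gap between teeth. I'll move in slightly, descend and make the first flick.

Emit:
{"op": "step_arm", "data": {
  "rows": [
    {"tx":-0.002,"ty":0.015,"tz":0.02,"wx":0,"wy":0,"wz":0},
    {"tx":-0.002,"ty":0.015,"tz":0.05,"wx":0,"wy":0,"wz":0},
    {"tx":-0.002,"ty":0.015,"tz":0.08,"wx":0,"wy":0,"wz":0},
    {"tx":-0.002,"ty":0.015,"tz":0.089,"wx":0,"wy":0,"wz":0},
    {"tx":-0.002,"ty":0.015,"tz":0.089,"wx":0,"wy":0,"wz":0},
    {"tx":-0.002,"ty":0.015,"tz":0.089,"wx":0,"wy":0,"wz":0},
    {"tx":-0.002,"ty":0.015,"tz":0.089,"wx":0,"wy":0,"wz":0},
    {"tx":-0.002,"ty":0.015,"tz":0.089,"wx":0,"wy":0,"wz":0}
  ]
}}

```text
clock: 5.2
ee_pos: [0.5019, 0.1087, 0.04]
tcp_rot: [0.766, 0.643, 0.0, 0.0]
force: [-0.2, -0.4, 0.5]
grip_width: -0.0
grasp_force: 0.0
```

Emit:
{"op": "step_arm", "data": {
  "rows": [
    {"tx":-0.01,"ty":0,"tz":0,"wx":0,"wy":0,"wz":0},
    {"tx":-0.02,"ty":0,"tz":0,"wx":0,"wy":0,"wz":0},
    {"tx":-0.03,"ty":0,"tz":0,"wx":0,"wy":0,"wz":0},
    {"tx":-0.04,"ty":0,"tz":0,"wx":0,"wy":0,"wz":0},
    {"tx":-0.05,"ty":0,"tz":0,"wx":0,"wy":0,"wz":0},
    {"tx":-0.06,"ty":0,"tz":0,"wx":0,"wy":0,"wz":0},
    {"tx":-0.07,"ty":0,"tz":0,"wx":0,"wy":0,"wz":0},
    {"tx":-0.08,"ty":0,"tz":0,"wx":0,"wy":0,"wz":0}
  ]
}}

```text
clock: 6.2
ee_pos: [0.4961, 0.0768, 0.0397]
tcp_rot: [0.766, 0.643, -0.0, -0.0]
force: [-0.2, -0.6, -0.1]
grip_width: -0.0
grasp_force: 0.0
```

Run:
```python
from h import *
s=sense();print(s["ee_pos"],s["force"])
save("wrist","d.png")
for n in ["left_index","left_axis"]: print(n,spot("top",n,.044),spot("wrist",n,.044))
```

```text
[0.49610149 0.07678294 0.03968441] [-0.1973496  -0.59733344 -0.13031589]
left_index [(0.71, array([428., 218.]), array([ 0.5821, -0.1547]))] [(0.87, array([475., 382.]), array([0.5522, 0.0387]))]
left_axis [(0.31, array([429., 216.]), array([ 0.5867, -0.1574]))] [(0.82, array([421., 282.]), array([0.5354, 0.0863]))]
```

View pics/d.png

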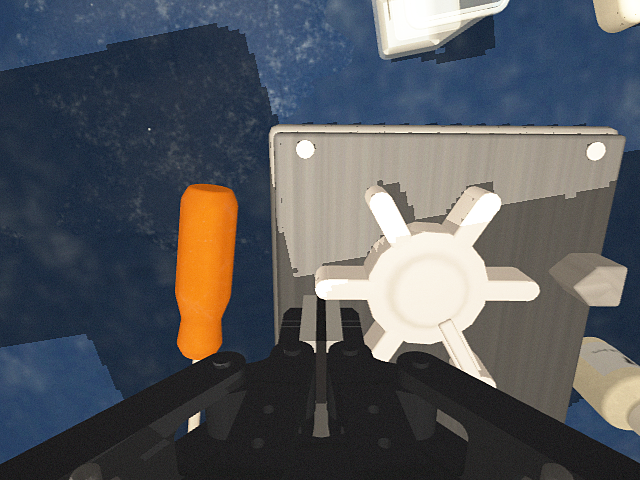

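The left wheel clicked once: its rib tooth is now at (465,350), i.e. 300°, and the axis hasn't moved. I'll repeat the same flick.

Emit:
{"op": "step_arm", "data": {
  "rows": [
    {"tx":0,"ty":0,"tz":-0.05,"wx":0,"wy":0,"wz":0},
    {"tx":0,"ty":0,"tz":-0.09,"wx":0,"wy":0,"wz":0},
    {"tx":0.04,"ty":0,"tz":-0.09,"wx":0,"wy":0,"wz":0},
    {"tx":0.08,"ty":0,"tz":-0.09,"wx":0,"wy":0,"wz":0},
    {"tx":0.08,"ty":0,"tz":-0.09,"wx":0,"wy":0,"wz":0},
    {"tx":0.08,"ty":0,"tz":-0.05,"wx":0,"wy":0,"wz":0},
    {"tx":0.08,"ty":0,"tz":0,"wx":0,"wy":0,"wz":0},
    {"tx":0.08,"ty":0,"tz":0,"wx":0,"wy":0,"wz":0}
  ]
}}

```text
clock: 7.45
ee_pos: [0.5002, 0.1084, 0.0382]
tcp_rot: [0.766, 0.643, -0.002, -0.001]
force: [-0.2, -0.0, -0.2]
grip_width: -0.004
grasp_force: 0.0
```

Emit:
{"op": "step_arm", "data": {
  "rows": [
    {"tx":-0.01,"ty":0,"tz":0,"wx":0,"wy":0,"wz":0},
    {"tx":-0.02,"ty":0,"tz":0,"wx":0,"wy":0,"wz":0},
    {"tx":-0.03,"ty":0,"tz":0,"wx":0,"wy":0,"wz":0},
    {"tx":-0.04,"ty":0,"tz":0,"wx":0,"wy":0,"wz":0},
    {"tx":-0.05,"ty":0,"tz":0,"wx":0,"wy":0,"wz":0},
    {"tx":-0.06,"ty":0,"tz":0,"wx":0,"wy":0,"wz":0},
    {"tx":-0.07,"ty":0,"tz":0,"wx":0,"wy":0,"wz":0},
    {"tx":-0.08,"ty":0,"tz":0,"wx":0,"wy":0,"wz":0}
  ]
}}

```text
clock: 8.45
ee_pos: [0.4962, 0.0768, 0.0397]
tcp_rot: [0.766, 0.643, 0.0, -0.0]
force: [-0.6, 0.4, 0.2]
grip_width: -0.001
grasp_force: 0.0
```

Run:
```python
from h import *
s=sense();print(s["ee_pos"],s["force"])
save("wrist","e.png")
for n in ["left_index","left_axis","left_pointer"]: print(n,spot("wrist",n,.044))
R=np.array([.5353,.0864])-.115*np.array([.1736,.9848])
u=np.array([.9848,-.1736]);v=np.array([.1736,.9848])
a=R-.037*u+.016*v;print(a)
cmd([*s["ee_pos"][:2],.16]);cmd([*a,.16]);cmd([*a,.10]);cmd([*a,.04])
```

```text
[0.49616443 0.07679758 0.03970484] [-0.56529692  0.44918374  0.17607939]
left_index [(0.68, array([567., 285.]), array([0.5887, 0.0751]))]
left_axis [(0.81, array([420., 280.]), array([0.5349, 0.087 ]))]
left_pointer [(0.56, array([565., 283.]), array([0.5882, 0.0763]))]
[ 0.481676 -0.004672]
t [-8.000e-04 -1.000e-04 -3.007e-01] w [0. 0. 0.] from [0.4962 0.0771 0.0397]
t [-0.2077 -0.0004 -0.3008] w [0. 0. 0.] from [0.4962 0.0771 0.0397]
t [-0.2077 -0.0004 -0.1508] w [0. 0. 0.] from [0.4962 0.0771 0.0397]
t [-0.2078 -0.0004 -0.0008] w [0. 0. 0.] from [0.4962 0.0771 0.0397]
```

View pics/e.png

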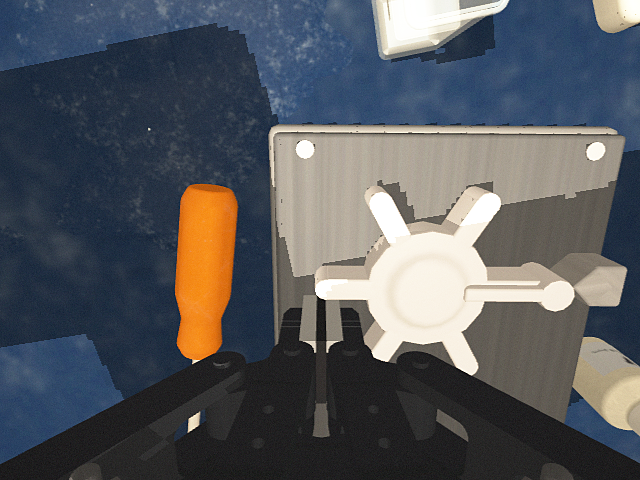

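The left wheel is at zero: its index head at (558,297) is right at the pointer. I'll lift and look at the right wheel from its far side.

Emit:
{"op": "step_arm", "data": {
  "rows": [
    {"tx":0,"ty":0,"tz":-0.1,"wx":0,"wy":0,"wz":0},
    {"tx":0,"ty":0,"tz":-0.22,"wx":0,"wy":0,"wz":0},
    {"tx":-0.1,"ty":0,"tz":-0.34,"wx":0,"wy":0,"wz":0},
    {"tx":-0.2,"ty":0,"tz":-0.42,"wx":0,"wy":0,"wz":0},
    {"tx":-0.32,"ty":0,"tz":-0.42,"wx":0,"wy":0,"wz":0},
    {"tx":-0.42,"ty":0,"tz":-0.42,"wx":0,"wy":0,"wz":0},
    {"tx":-0.42,"ty":0,"tz":-0.42,"wx":0,"wy":0,"wz":0},
    {"tx":-0.42,"ty":0,"tz":-0.42,"wx":0,"wy":0,"wz":0}
  ]
}}

```text
clock: 9.65
ee_pos: [0.4671, -0.0882, 0.2076]
tcp_rot: [0.766, 0.643, 0.0, -0.0]
force: [0.2, 0.1, -0.2]
grip_width: -0.0
grasp_force: 0.0
```

Run:
```python
from h import *
save("wrist","f.png")
for n in ["right_index","right_axis"]: print(n,spot("wrist",n,.044))
P=cloud("wrist");print(wheel(P,(.5153,-.0269)))
cmd([.4817,-.0047,.10],-10);cmd([.4817,-.0047,.04],-10)
```

```text
right_index [(0.78, array([334., 189.]), array([ 0.4812, -0.0648]))]
right_axis [(0.93, array([370., 133.]), array([ 0.5141, -0.0286]))]
(array([ 0.5143, -0.0268]), 7847, 'phase', np.float64(-10.5), 'index', np.float64(-129.5887507136866), np.int64(132))
t [0.2101 0.     0.2691] w [-0.0002 -0.0001  0.0011] from [ 0.4673 -0.0875  0.2076]
t [2.101e-01 1.000e-04 4.191e-01] w [-0.0002 -0.0001  0.0011] from [ 0.4673 -0.0875  0.2076]
```

View pics/f.png

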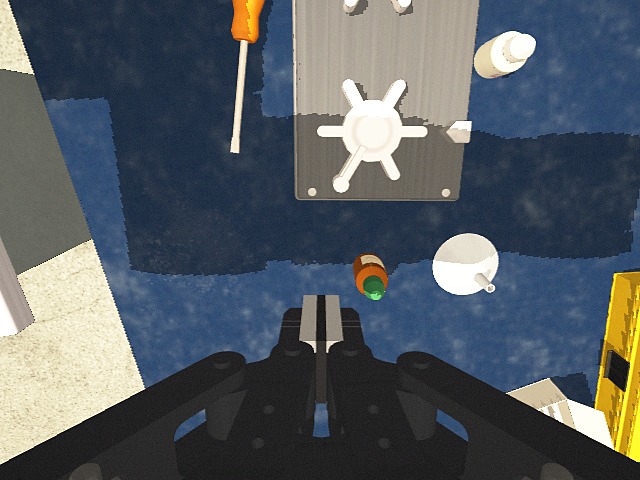

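The right wheel is at (372,131) and its index head at (342,184), i.e. 240°, so it also needs two clicks. The measured axis agrees with the prediction within 1 mm. I'll approach, descend and make its first flick.

Emit:
{"op": "step_arm", "data": {
  "rows": [
    {"tx":0.1,"ty":0,"tz":0,"wx":0,"wy":0,"wz":0},
    {"tx":0.21,"ty":0,"tz":0.03,"wx":0,"wy":0,"wz":0},
    {"tx":0.21,"ty":0,"tz":0.13,"wx":0,"wy":0,"wz":0},
    {"tx":0.21,"ty":0,"tz":0.23,"wx":0,"wy":0,"wz":0},
    {"tx":0.21,"ty":0,"tz":0.31,"wx":0,"wy":0,"wz":0},
    {"tx":0.21,"ty":0,"tz":0.37,"wx":0,"wy":0,"wz":0},
    {"tx":0.21,"ty":0,"tz":0.419,"wx":0,"wy":0,"wz":0},
    {"tx":0.21,"ty":0,"tz":0.419,"wx":0,"wy":0,"wz":0}
  ]
}}

```text
clock: 10.85
ee_pos: [0.4805, -0.0049, 0.039]
tcp_rot: [0.766, 0.643, -0.001, -0.001]
force: [0.5, 0.2, 0.6]
grip_width: 0.001
grasp_force: 0.0
```

Emit:
{"op": "step_arm", "data": {
  "rows": [
    {"tx":-0.01,"ty":0,"tz":0,"wx":0,"wy":0,"wz":0},
    {"tx":-0.02,"ty":0,"tz":0,"wx":0,"wy":0,"wz":0},
    {"tx":-0.03,"ty":0,"tz":0,"wx":0,"wy":0,"wz":0},
    {"tx":-0.04,"ty":0,"tz":0,"wx":0,"wy":0,"wz":0},
    {"tx":-0.05,"ty":0,"tz":0,"wx":0,"wy":0,"wz":0},
    {"tx":-0.06,"ty":0,"tz":0,"wx":0,"wy":0,"wz":0},
    {"tx":-0.07,"ty":0,"tz":0,"wx":0,"wy":0,"wz":0},
    {"tx":-0.08,"ty":0,"tz":0,"wx":0,"wy":0,"wz":0}
  ]
}}

```text
clock: 11.85
ee_pos: [0.4762, -0.0374, 0.0401]
tcp_rot: [0.766, 0.643, 0.0, -0.0]
force: [0.1, -1.0, 0.9]
grip_width: 0.0
grasp_force: 0.0
```

Run:
```python
from h import *
s=sense();print(s["ee_pos"],s["force"])
save("wrist","g.png")
for n in ["right_index","right_axis"]: print(n,spot("wrist",n,.044))
cmd([.4817,-.0047,.04])
```

```text
[ 0.47617379 -0.03737381  0.04012075] [ 0.09684037 -0.97765785  0.91540973]
right_index [(0.85, array([472., 381.]), array([ 0.531, -0.075]))]
right_axis [(0.84, array([422., 280.]), array([ 0.5154, -0.0275])), (0.35, array([473., 378.]), array([ 0.5316, -0.0735]))]
t [ 0.0826 -0.0003  0.0002] w [0. 0. 0.] from [ 0.4761 -0.0373  0.0401]
```

View pics/g.png

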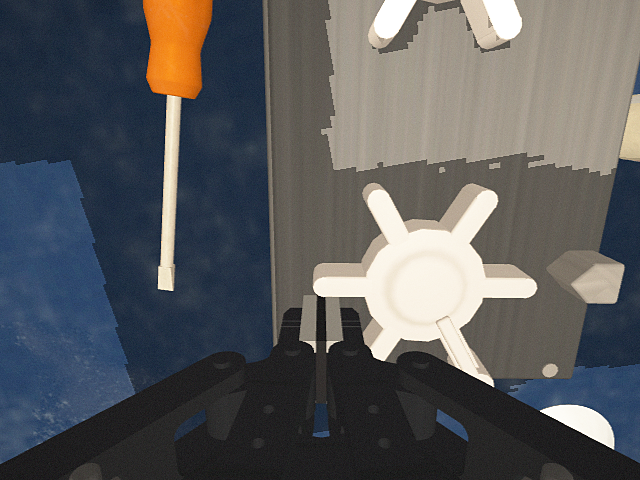

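The right wheel's index is now at 300°, with the rib at (462,348), so one more click is needed. I'll repeat the flick and then lift clear.

Emit:
{"op": "step_arm", "data": {
  "rows": [
    {"tx":0,"ty":0,"tz":-0.05,"wx":0,"wy":0,"wz":0},
    {"tx":0,"ty":0,"tz":-0.09,"wx":0,"wy":0,"wz":0},
    {"tx":0.04,"ty":0,"tz":-0.09,"wx":0,"wy":0,"wz":0},
    {"tx":0.082,"ty":0,"tz":-0.09,"wx":0,"wy":0,"wz":0},
    {"tx":0.082,"ty":0,"tz":-0.09,"wx":0,"wy":0,"wz":0},
    {"tx":0.082,"ty":0,"tz":-0.05,"wx":0,"wy":0,"wz":0},
    {"tx":0.082,"ty":0,"tz":0,"wx":0,"wy":0,"wz":0},
    {"tx":0.082,"ty":0,"tz":0,"wx":0,"wy":0,"wz":0}
  ]
}}

```text
clock: 13.0
ee_pos: [0.4803, -0.0046, 0.0387]
tcp_rot: [0.766, 0.643, -0.001, -0.001]
force: [0.0, 0.1, -0.8]
grip_width: -0.003
grasp_force: 0.0
```

Emit:
{"op": "step_arm", "data": {
  "rows": [
    {"tx":-0.01,"ty":0,"tz":0,"wx":0,"wy":0,"wz":0},
    {"tx":-0.02,"ty":0,"tz":0,"wx":0,"wy":0,"wz":0},
    {"tx":-0.03,"ty":0,"tz":0,"wx":0,"wy":0,"wz":0},
    {"tx":-0.04,"ty":0,"tz":0,"wx":0,"wy":0,"wz":0},
    {"tx":-0.05,"ty":0,"tz":0,"wx":0,"wy":0,"wz":0},
    {"tx":-0.06,"ty":0,"tz":0,"wx":0,"wy":0,"wz":0},
    {"tx":-0.07,"ty":0,"tz":0,"wx":0,"wy":0,"wz":0},
    {"tx":-0.08,"ty":0,"tz":0,"wx":0,"wy":0,"wz":0}
  ]
}}

```text
clock: 14.0
ee_pos: [0.4763, -0.0366, 0.0401]
tcp_rot: [0.766, 0.643, 0.0, -0.0]
force: [0.1, -0.1, 0.7]
grip_width: 0.004
grasp_force: 0.0
```

Emit:
{"op": "step_arm", "data": {
  "rows": [
    {"tx":0,"ty":0,"tz":-0.1,"wx":0,"wy":0,"wz":0},
    {"tx":0,"ty":0,"tz":-0.22,"wx":0,"wy":0,"wz":0},
    {"tx":-0.08,"ty":0,"tz":-0.36,"wx":0,"wy":0,"wz":0},
    {"tx":-0.16,"ty":0,"tz":-0.48,"wx":0,"wy":0,"wz":0},
    {"tx":-0.18,"ty":0,"tz":-0.54,"wx":0,"wy":0,"wz":0},
    {"tx":-0.18,"ty":0,"tz":-0.54,"wx":0,"wy":0,"wz":0},
    {"tx":-0.18,"ty":0,"tz":-0.54,"wx":0,"wy":0,"wz":0},
    {"tx":-0.18,"ty":0,"tz":-0.54,"wx":0,"wy":0,"wz":0}
  ]
}}

```text
clock: 15.0
ee_pos: [0.4633, -0.1068, 0.2549]
tcp_rot: [0.766, 0.643, -0.001, -0.001]
force: [0.1, 0.2, 0.5]
grip_width: 0.002
grasp_force: 0.0
```

Run:
```python
from h import *
save("wrist","i.png")
P=cloud("wrist");print(wheel(P,(.5353,.0864)),wheel(P,(.5153,-.0269)))
```

```text
(array([nan, nan]), 10818, 'phase', np.float64(nan), 'index', None, np.int64(0)) (array([ 0.5146, -0.0272]), 10818, 'phase', np.float64(-10.4), 'index', np.float64(-11.03469678669436), np.int64(116))h.py:33: RuntimeWarning: Mean of empty slice.
  q=Q[np.linalg.norm(Q-c,axis=1)<.026];c=q.mean(0)
  ret = um.true_divide(
h.py:35: RuntimeWarning: Mean of empty slice.
  k=(r>.028)&(r<.039);ph=np.degrees(np.angle(np.exp(6j*a[k]).mean()))/6
  ret = ret.dtype.type(ret / rcount)
```

View pics/i.png

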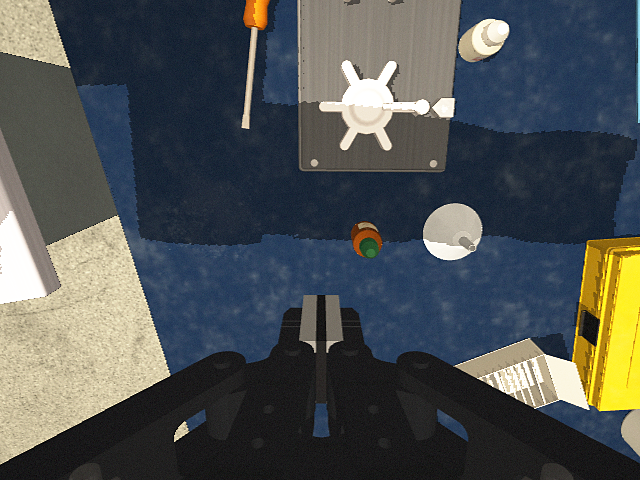

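The right wheel's index head at (422,107) is at its pointer. I'll make one numeric check of the left wheel from the top camera, then hand in.

Run:
```python
from h import *
read_camera("top");a=spot("top","left_index",.044);print(a,spot("top","left_axis",.044))
if a and min(np.linalg.norm(x[2]-[.5845,.0777]) for x in a)<.015: print(finish_job())
```

```text
[(0.98, array([311., 220.]), array([0.5795, 0.0771]))] [(0.9, array([308., 245.]), array([0.5298, 0.0833]))]
the job is handed in; nothing more can be done
None
```

I flicked both thumbwheels two clicks counter-clockwise to zero, lifted the arm clear and handed the job in at about 15 s. The last camera checks showed both index teeth at their pointers, and the counter and its neighbours looked undisturbed; the hand-in returned no verdict.

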